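Dispense one test cassette and nudge it onto the blue pad

ROBOT

A 7-joint arm with a two-finger parallel gripper is mounted at the origin on a cart in front of the work surface, level with it; the furniture and walls round the work are solid. World frame = base frame: x ahead of the robot, y to its left, z up, the work surface at z = 0. Lengths are in m, angles in rad, forces in N, time in s.
With the tool pointing down it reaches from about 0.425 to 1.025 m from the base axis. Payload 3.6 kg.
Tool frame: the origin (TCP) lies where the fingers leave the gripper's body, on its centre line; the fingertips stand 73 mm ahead of it and the grasp point (between the pads) lies 54 mm ahead of it; z points along the fingers, x is the direction in which the jaws open and shut, and the axes are right-handed (so a half turn about z gives the same grasp; the last joint's range is limited). The gripper opens to 85 mm and grips with 20 to 120 N. Pads are 22 mm wide; open, the fingers measure 114 mm over their backs; the gripper's body (76 mm by 85 mm) begins 54 mm behind the grasp point. The pads swing forward as they close: fully open they stand 13 mm farther back than shut.
Start: joints at [1.091, 0.591, 0.048, 1.609, -0.033, 0.943, -0.034], TCP at [0.273, -0.671, 0.304] pointing down, gripper open.
Joint ranges: [-2.69, 2.69], [-0.47, 2.24], [-1.27, 1.36], [0.19, 2.51], [-1.53, 4.68], [0.08, 2.07], [-3.09, 3.09]. Speed limits (rad/s): [2.57, 2.57, 3.14, 3.14, 3.14, 3.14, 3.14].

INTERFACE

Orientations are given as a 3x3 rotation matrix whose columns are the frame's x, y, z axes.
In Python, from workcell import arm gives the robot as it stands.
- The arm moves only by the tool jog_arm, never from a script. Its argument "series" is a list of rows, each a list of 4 numbers: the shift along the world's x, y, z in cm, then the turn about the world's z in degrees. A call has 1 to 8 rows; each row shifts and turns the commanded pose from where the row before left it; what a row does not reach is not made up. A row lasts 1/12 s, in which the tool goes at most 41.7 mm and 7.16 degrees, less where a joint would pass 70% of its speed; a pose out of reach is approached as far as the arm can. A call is refused whole if a number of a shift passes 4.17 or a number of a turn 7.16, either way. A call with a gripper value outside its range is refused whole. "grip" is the gripper command: -1 is fully open, 1 is shut, values between are in proportion, set as the call begins (left out, the last holds). The fingers move at their own pace and stop on an object; "squeeze" is the grip in N (left out, the last holds). Time passes only in rows, so rows that do not move let the fingers close. It gives the time, the measured TCP pose, the force and the opening at its end, in the units of the state.
- arm.get_obs(): the state, without advancing time (a new reading comes with each control period).
- arm.grab_frame(name): name is "scene" or "top" or "wrist"; returns (picture, depth): 400x640x3 uint8, red, green, blue; 400x640 float32, m along the optical axis (not along the pixel's ray), 0 where there is no reading.
- arm.camera_model(name): a dict with "fx", "fy", "cx", "cy" (pixels), "R" (3x3) and "t" (3): a world point X has camera coordinates R X + t; the wrist camera has in their place "hand_eye" (4x4, takes a point from camera to tool coordinates, whose origin is the TCP and whose axes are the tool frame's). Camera axes: x right, y down, z forward; pixel columns grow to the right and rows downward; lengths in m; the calibration is good to about 2 mm. The wrist camera is an equidistant fisheye: a pixel r from the principal point sees the ray r / f radians off the axis. A picture is of the moment at which its call begins: read the wrist's pose just before it. camera_model takes no time and is no camera call.
- arm.job_done(): hands the job in, once; it reports no verdict.
The state is a dict: "clock": time; "joints": joint angles; "dq": joint speeds; "joint_efforts": joint torques, N m; "tool_pos": TCP position; "ee_rot": TCP orientation; "wrist_force": force on the tool from outside, world axes, zero at the start; "torque": the same for the moment, N m; "opening": opening from 0.0 (shut) to 1.0 (fully open).
Only numpy, scipy, OpenCV 4.12 (cv2) and the standard library are available. Lean on these libraries where they do the work, as an engineer would, in place of code of your own. Each camera call takes 0.05 s, during which the arm holds its last target.

TASK

Press the red plunger of the cassette dispenser once, all the way down, and let it come back up, so that a single test cassette slides out. Then, with the fingertips, push that cassette sideways along the dispenser's apron until it lies wholly on the blue pad, and leave it there. Do not lift or tip the cassette, let no second one out, and leave the cup, vial and timer where they stand.

Things in the scene. Friction and masses are not known exactly. Their poses are not given: they have to be found in the camera images.
- dispenser: White and grey test-cassette dispenser with a red plunger, fixed to the worktop. Origin on the worktop below the outlet slot; x points to its rear (away from the robot, within 0.3 rad), y to its left. At x 0 to 54 mm a clear magazine (y -22 to 22, top z 47 mm) with 3 stacked cassettes, then a housing (x 54 to 134, y -28 to 28, top z 51 mm) with the plunger.
- slot_mouth (a point): Middle of the outlet slot at apron level, 8 mm above the dispenser's origin, same axes. In front of it lies the flat apron: x -98 to 0, y -115 to 115 mm, top 8 mm above the worktop, with a lip 3 mm high along its front edge (x -98 to -94). A full press slides the lowest cassette out in -x; it rests on the apron near y = 0, its rear edge 5 mm or more in front of the slot (a fast press throws it to the lip).
- plunger_top (a point): Centre of the flat top of the red plunger cap, 32 mm across (flat part 26 mm), 96 mm behind the dispenser's origin along its x and 91 mm above the worktop when up. It moves straight down.
- plunger (a joint): Plunger travel in m: 0 = up, 0.026 = fully down (firm stop); 0.024 is enough. A spring raises it by itself; it takes about 3 N at the start and 6 to 8 N near the bottom. When it has risen the next cassette drops down, and another press would push that one out.
- cassette_2_center (a point): Centre of the second cassette in the stack (same size); it starts 10 mm above the first, and must stay in the magazine.
- cassette_3_center (a point): Centre of the top cassette of the stack; it must stay in the magazine.
- pad_blue_center (a point): Centre of the top of the blue pad: an inlaid plate of the apron, flush with its top (8 mm above the worktop), 92 mm (x) by 78 mm (y), axes along the dispenser's. Its centre lies 48 mm in front of the dispenser's origin and 70 mm to its left or to its right: either side.
- pad_yellow_center (a point): Centre of the top of the yellow pad, same size and flush, on the other side of the apron.
- corner_0 (a point): Corner of the underside of the lowest cassette, at its x = 24 mm, y = 15 mm.
- corner_1 (a point): Corner of the underside of the lowest cassette, at its x = 24 mm, y = -15 mm.
- corner_2 (a point): Corner of the underside of the lowest cassette, at its x = -24 mm, y = 15 mm.
- corner_3 (a point): Corner of the underside of the lowest cassette, at its x = -24 mm, y = -15 mm.
- sample_cup: Bystander: sample cup with yellow lid, 59 mm across, 66 mm high, standing loose beside the drive housing on its left; origin at the centre of its underside.
- control_vial: Bystander: small vial with green cap, 24 mm across, 45 mm high, standing loose beside the drive housing on its right; origin at the centre of its underside.
- timer: Bystander: white bench timer, 58 by 62 by 18 mm, lying loose to the right of the apron; origin at the centre of its underside.
- cassette_1: The lowest cassette, the one that comes out: a white flat block 48 mm (x) by 30 mm (y) by 10 mm high, about 15 to 25 g, with a paper window and a round well on top. It starts in the magazine with its axes along the dispenser's. Its origin is the centre of its underside.
There are look-alikes about, which are no part of the job. Leave any purple or turquoise look-alike of the part that bears cassette_3_center alone.

How it is judged:
On the way, in this order (a step that is already met when the one before it is completed fails the run):
1. the plunger is pressed all the way down (value of joint plunger above 0.023 m), for 0.05 s.
2. the plunger is up again and one cassette lies clear of the slot on the apron (value of joint plunger below 0.003 m and x of cassette_1 in the frame of dispenser below -0.025 m), for 0.2 s.
At the end, for the whole second after the job is handed in: The ejected cassette lies flat and at rest with all four corners on the blue pad (2 mm slack at the edges), the plunger is up, and the other two cassettes are still in the magazine (x of corner_0 in the frame of pad_blue_center between -0.048 and 0.048 m and y of corner_0 in the frame of pad_blue_center between -0.041 and 0.041 m and x of corner_1 in the frame of pad_blue_center between -0.048 and 0.048 m and y of corner_1 in the frame of pad_blue_center between -0.041 and 0.041 m and x of corner_2 in the frame of pad_blue_center between -0.048 and 0.048 m and y of corner_2 in the frame of pad_blue_center between -0.041 and 0.041 m and x of corner_3 in the frame of pad_blue_center between -0.048 and 0.048 m and y of corner_3 in the frame of pad_blue_center between -0.041 and 0.041 m and angle between cassette_1's own z axis and vertical below 0.05 rad and z of cassette_1 in the frame of pad_blue_center below 0.004 m and linear speed of cassette_1 below 0.01 m/s and value of joint plunger below 0.003 m and x of cassette_2_center in the frame of dispenser between 0.02 and 0.04 m and x of cassette_3_center in the frame of dispenser between 0.02 and 0.04 m); the robot touches nothing.
It fails at once if the cassette is lifted, tipped or pushed off the apron (height (world z) of cassette_1 above 0.02 m or height (world z) of cassette_1 below 0.004 m or angle between cassette_1's own z axis and vertical above 0.4 rad).
It fails at once if a second cassette is pushed out or taken from the magazine (x of any of cassette_2_center, cassette_3_center in the frame of dispenser below 0.02 m or height (world z) of cassette_2_center above 0.033 m or height (world z) of cassette_3_center above 0.043 m).
It fails at once if the cup, vial or timer is shifted by more than 2 cm or tipped over (distance of any of sample_cup, control_vial, timer from where it was at the start of the episode above 0.02 m or angle between any of sample_cup, control_vial, timer's own z axis and vertical above 0.4 rad).
It also fails if it takes over 46 s, if anything falls off the work surface, if the arm or the gripper's body presses on something with over 40 N, if the wrist force passes 120 N, or if a joint passes its speed limit or range.

## Working session

There is one attempt and no reset: what is moved stays moved. The work goes in short steps, Python scripts to look and compute and a tool call to move; the robot and the scene stay as the last step left them, time stands still between calls to the robot, and variables do not carry over. Pictures are saved under pics/ and viewed, and the job is handed in when it is done.

Besides the shell and the picture viewer there is one more tool, called after ">>>" by a JSON object that holds its "method" and its "body". jog_arm: Moves the arm, as the interface text tells. Its arguments: {"type":"object","properties":{"series":{"type":"array","items":{"type":"array","items":{"type":"number"}}},"grip":{"type":"number"},"squeeze":{"type":"number"}},"required":["series"]}

```bash
mkdir -p pics; ls; python3 - <<'E'
from workcell import arm
import cv2,numpy as np
o=arm.get_obs();print(o['clock'],o['tool_pos'],o['ee_rot'],o['wrist_force'],o['opening'])
for n in('scene','top'):
    p,d=arm.grab_frame(n);cv2.imwrite(f'pics/{n}0.png',p[:,:,::-1]);np.save(f'pics/{n}0.npy',d);np.save(f'pics/{n}0p.npy',p)
    print(n,arm.camera_model(n))
print(arm.camera_model('wrist'))
E
```

```text
pics
0.0 [ 0.27329091 -0.67078154  0.30272582] [[ 3.77341887e-01 -9.26073531e-01 -9.56340393e-04]
 [-9.26071185e-01 -3.77343087e-01  2.08711573e-03]
 [-2.29369107e-03  9.80830915e-05 -9.99997365e-01]] [-0.14543597  0.33990459 -0.20855217] 0.998056664349238
scene {'fx': 408.54760132869154, 'fy': 408.54760132869154, 'cx': 315.00745438435604, 'cy': 198.50328309303825, 'R': array([[-0.55904858, -0.8288711 ,  0.02091375],
       [-0.45762599,  0.2874249 , -0.84140679],
       [ 0.69140664, -0.47995794, -0.53999744]]), 't': array([0.19518347, 0.35724351, 0.45974012])}
top {'fx': 467.72582416077444, 'fy': 467.72582416077444, 'cx': 320.7454303890234, 'cy': 204.06599102368975, 'R': array([[ 0.01711679, -0.99985079, -0.00232595],
       [-0.99790452, -0.0169382 , -0.06244735],
       [ 0.06239864,  0.00338998, -0.99804555]]), 't': array([-0.13627041,  0.55557847,  1.03833631])}
{'fx': 309.70691628693146, 'fy': 309.70691628693146, 'cx': 318.7033315167979, 'cy': 201.87885309355698, 'hand_eye': array([[ 9.99999607e-01,  1.96351827e-04, -8.64009850e-04,
        -3.33339511e-04],
       [ 8.90022156e-05,  9.47944016e-01,  3.18437018e-01,
        -8.21470805e-02],
       [ 8.81558657e-04, -3.18436970e-01,  9.47943627e-01,
        -7.03853695e-02],
       [ 0.00000000e+00,  0.00000000e+00,  0.00000000e+00,
         1.00000000e+00]])}
```

View pics/scene0.png

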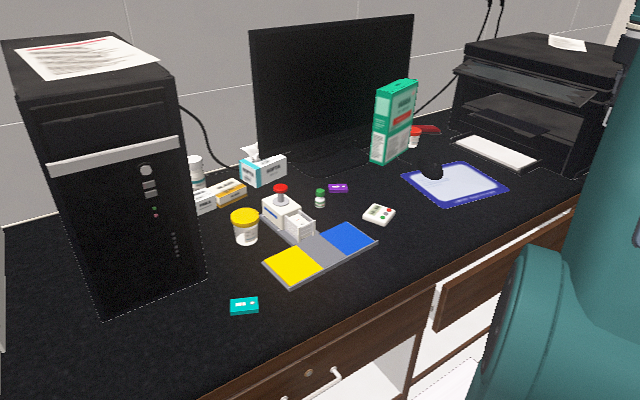

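View pics/top0.png

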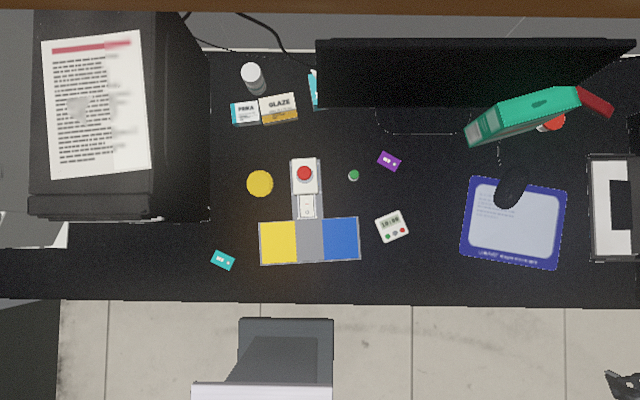

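The top view shows the dispenser: red plunger at (304,173), magazine with white cassettes at about (306,207), yellow pad at (277,242) and blue pad at (341,239), which is on the right. The cup is at (260,183), the vial at (353,175) and the timer at (392,226). The purple (388,161) and turquoise (223,260) cassettes are look-alikes lying loose, and I'll leave them alone. Next I'll measure positions.

```bash
cat > h.py <<'E'
import numpy as np,cv2
from workcell import arm
def ray(n,uv):
    m=arm.camera_model(n);R,t=m['R'],m['t']
    d=R.T@np.array([(uv[0]-m['cx'])/m['fx'],(uv[1]-m['cy'])/m['fy'],1]);return -R.T@t,d
def plane(n,uv,z):
    c,d=ray(n,uv);return c+d*(z-c[2])/d[2]
def tri(uv1,uv2):
    c1,d1=ray('top',uv1);c2,d2=ray('scene',uv2)
    A=np.stack([d1,-d2],1);s=np.linalg.lstsq(A,c2-c1,rcond=None)[0]
    a=c1+d1*s[0];b=c2+d2*s[1];return (a+b)/2,np.linalg.norm(a-b)
def mask(p,lo,hi,box):
    h=cv2.cvtColor(p,cv2.COLOR_RGB2HSV);m=cv2.inRange(h,lo,hi);k=np.zeros_like(m);x0,y0,x1,y1=box;k[y0:y1,x0:x1]=m[y0:y1,x0:x1];return k
def big(m):
    c,_=cv2.findContours(m,cv2.RETR_EXTERNAL,cv2.CHAIN_APPROX_NONE);return max(c,key=cv2.contourArea)
def quad(m):
    c=cv2.convexHull(big(m))
    for e in np.linspace(2,15,40):
        a=cv2.approxPolyDP(c,e,True)
        if len(a)<=4:return a[:,0]
E
python3 - <<'E'
from h import *
P={n:np.load(f'pics/{n}0p.npy') for n in('top','scene')}
B={'top':(240,140,370,275),'scene':(200,170,390,300)}
cols={'blue':((105,150,80),(125,255,255)),'yellow':((22,150,80),(35,255,255))}
for c,(lo,hi) in cols.items():
    for n in P:
        b=B[n]
        if c=='yellow': b=(250,210,370,275) if n=='top' else (255,243,390,300)
        q=quad(mask(P[n],lo,hi,b))
        w=[plane(n,x,.008) for x in q.astype(float)]
        print(c,n,q.tolist(),np.round(w,4)[:,:2].tolist(),np.mean(w,0).round(4))
        r=cv2.minAreaRect(np.array(w)[:,:2].astype(np.float32)*1000);print(r)
cc={}
for n in P:
    m=mask(P[n],(0,150,80),(6,255,255),(270,150,330,195) if n=='top' else (260,170,300,205))|mask(P[n],(174,150,80),(180,255,255),(270,150,330,195) if n=='top' else (260,170,300,205))
    k=big(m);cc[n]=k;print(n,cv2.boundingRect(k),cv2.minEnclosingCircle(k),cv2.fitEllipse(k))
v=[cv2.resize(P['top'][140:280,240:420],None,fx=4,fy=4,interpolation=2)]
cv2.imwrite('pics/tc.png',v[0][:,:,::-1])
cv2.imwrite('pics/sc.png',cv2.resize(P['scene'][170:300,220:400],None,fx=4,fy=4,interpolation=2)[:,:,::-1])
E
```

```text
blue top [[355, 218], [357, 257], [325, 259], [323, 220]] [[0.528, -0.2051], [0.4399, -0.2107], [0.4342, -0.1385], [0.5222, -0.1325]] [ 0.4811 -0.1717  0.008 ]
((481.0985107421875, -171.79769897460938), (89.06234741210938, 72.83676147460938), 3.8997247219085693)
blue scene [[373, 241], [347, 255], [320, 233], [345, 221]] [[0.4398, -0.2082], [0.4338, -0.1344], [0.5224, -0.1296], [0.5286, -0.2021]] [ 0.4811 -0.1686  0.008 ]
((481.1789855957031, -168.23281860351562), (89.91470336914062, 74.04046630859375), 3.9051618576049805)
yellow top [[293, 222], [296, 260], [263, 262], [261, 224]] [[0.5165, -0.0644], [0.4308, -0.073], [0.425, 0.0015], [0.5107, 0.0081]] [ 0.4708 -0.032   0.008 ]
((470.84130859375, -32.42659378051758), (86.1087875366211, 74.69757080078125), 4.452293872833252)
yellow scene [[295, 245], [322, 268], [289, 285], [263, 260]] [[0.5167, -0.063], [0.4296, -0.0703], [0.4248, 0.0064], [0.511, 0.0142]] [ 0.4705 -0.0282  0.008 ]
((470.306396484375, -28.058452606201172), (88.20390319824219, 77.39311218261719), 4.759354591369629)
top (298, 166, 13, 14) ((304.0, 172.5), 6.800835609436035) ((303.93585205078125, 172.46334838867188), (12.36845874786377, 12.981650352478027), 4.141148567199707)
scene (273, 183, 15, 10) ((280.0, 188.0), 7.280210018157959) ((279.956787109375, 187.71885681152344), (9.297260284423828, 14.567255973815918), 88.04035949707031)
```

```bash
ls pics
```

```text
sc.png
scene0.npy
scene0.png
scene0p.npy
tc.png
top0.npy
top0.png
top0p.npy
```

View pics/tc.png

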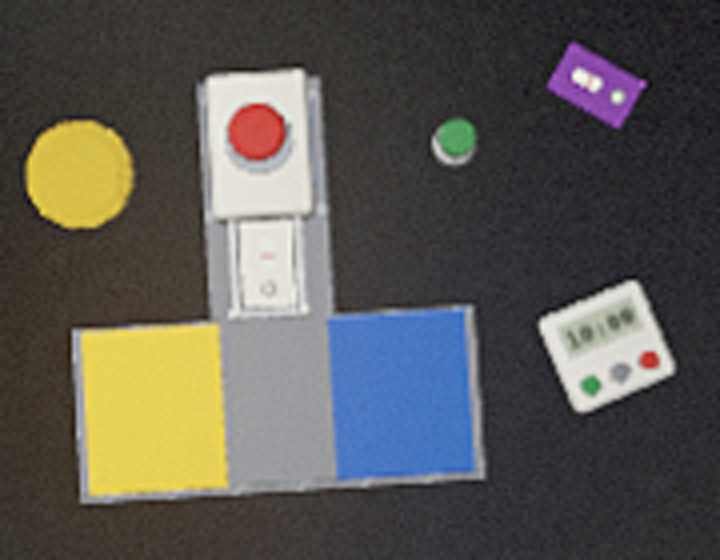

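View pics/sc.png

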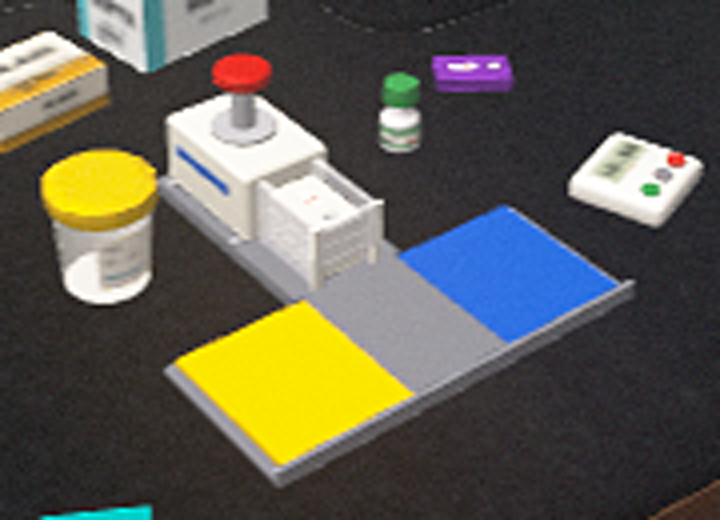

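```bash
python3 - <<'E'
from h import *
print(tri((303.9,172.4),(280,187)))
print(plane('top',(303.9,172.4),.091),plane('scene',(280,187),.091))
q=lambda u,v:(240+u/4,140+v/4)
s=lambda u,v:(220+u/4,170+v/4)
# lip/apron outer corners near-right, near-left ; magazine front top corners
for a,b in [((484,478),(632,290)),((82,502),(282,482)),((472,308),(508,208)),((307,317),(380,203)),((230,315),(320,232))]:
    print(tri(q(*a),s(*b)))
th=0.0735;c,sn=np.cos(th),np.sin(th)
E
```

```text
(array([ 0.62036347, -0.08979801,  0.08607254]), np.float64(0.0009186672944746539))
[ 0.61946967 -0.09038582  0.091     ] [ 0.61352514 -0.08548543  0.091     ]
(array([ 0.43477719, -0.21961578,  0.00242742]), np.float64(0.0018190988541811413))
(array([0.41676859, 0.00792873, 0.00170617]), np.float64(0.0004681046603911847))
(array([ 5.31288643e-01, -2.11774833e-01, -2.53729589e-04]), np.float64(0.0019134069881299165))
(array([ 0.5232851 , -0.11773135,  0.04440167]), np.float64(0.0023440096675282603))
(array([ 0.52234538, -0.07730692,  0.04253004]), np.float64(0.0023899701262713726))
```

>>> {"method": "jog_arm", "body": {"series": [[0.5,1,0,-2],[1.5,2.5,0,-3],[2,3.4,0,-3],[2,3.4,0,-3],[2,3.4,0,-3],[2,3.4,0,-3],[2,3.4,0,-1],[2,3.4,0,0]], "grip": 1}}

```text
clock: 0.77
tool_pos: [0.414, -0.4304, 0.3036]
ee_rot: [[0.072, -0.997, -0.001], [-0.997, -0.072, 0.001], [-0.001, 0.001, -1.0]]
wrist_force: [0.4, -0.4, 0.6]
opening: -0.001
```

>>> {"method": "jog_arm", "body": {"series": [[2,3.4,0,0],[2,3.4,0,0],[2,3.4,0,0],[2,3.4,0,0],[2,3.4,-1,0],[2,3.4,-1,0],[2,3.4,-1,0],[2,3.4,-1,0]]}}

```text
clock: 1.43
tool_pos: [0.5739, -0.1586, 0.2633]
ee_rot: [[0.072, -0.997, -0.0], [-0.997, -0.072, 0.0], [-0.0, 0.0, -1.0]]
wrist_force: [-0.4, -0.8, 0.2]
opening: -0.0
```

>>> {"method": "jog_arm", "body": {"series": [[1.6,2.7,-1,0],[1.5,2.3,-1,0],[1,1.2,-0.5,0],[0,0,-0.5,0],[0,0,0,0]]}}

```text
clock: 1.85
tool_pos: [0.6139, -0.0985, 0.2327]
ee_rot: [[0.074, -0.997, -0.003], [-0.997, -0.074, -0.0], [0.0, 0.003, -1.0]]
wrist_force: [-0.3, -0.5, 0.4]
opening: 0.004
```

>>> {"method": "jog_arm", "body": {"series": [[0.6,0.9,-1,0],[0,0,-1,0],[0,0,-1,0],[0,0,0,0]]}}

```text
clock: 2.18
tool_pos: [0.6185, -0.0904, 0.2015]
ee_rot: [[0.071, -0.997, -0.005], [-0.997, -0.071, -0.0], [-0.0, 0.005, -1.0]]
wrist_force: [-0.2, 0.0, -0.0]
opening: 0.001
```

```bash
python3 - <<'E'
from h import *
o=arm.get_obs();print(o['tool_pos'],o['wrist_force'])
for n in('scene','wrist'):
    p,d=arm.grab_frame(n);cv2.imwrite(f'pics/{n}1.png',p[:,:,::-1])
    if n=='scene': cv2.imwrite('pics/sc1.png',cv2.resize(p[110:270,200:400],None,fx=3.5,fy=3.5,interpolation=2)[:,:,::-1])
E
```

```text
[ 0.61852882 -0.09039321  0.20147243] [-0.19240611  0.03237672 -0.02480092]
```

View pics/sc1.png

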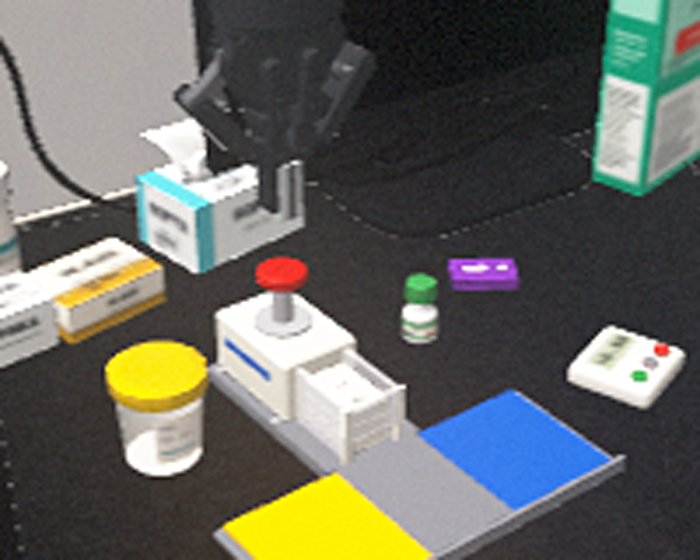

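View pics/wrist1.png

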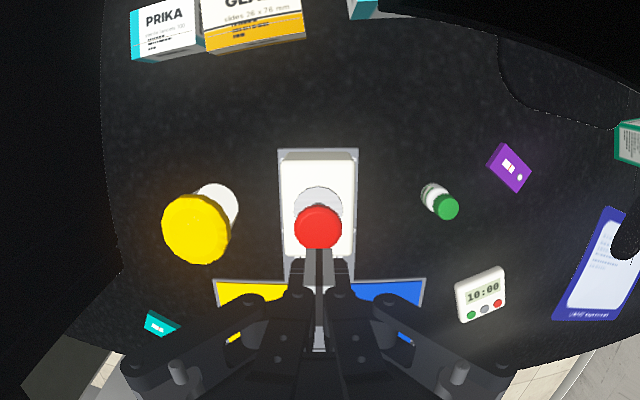

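The fingers (318,255) are centred sideways on the red cap (319,228). I'll check the position along x with the wrist ray.

```bash
cat >> h.py <<'E'
def wray(uv,pos,Rm):
    m=arm.camera_model('wrist');a=(np.array(uv,float)-[m['cx'],m['cy']])/m['fx'];r=np.hypot(*a)
    d=np.array([*(np.sin(r)*a/max(r,1e-9)),np.cos(r)]);H=m['hand_eye']
    return Rm@H[:3,3]+pos,Rm@H[:3,:3]@d
def wplane(uv,z,o):
    c,d=wray(uv,o['tool_pos'],o['ee_rot']);return c+d*(z-c[2])/d[2]
E
python3 - <<'E'
from h import *
o=arm.get_obs()
p=cv2.imread('pics/wrist1.png')[:,:,::-1].copy()
b=(280,190,360,260)
m=mask(p,(0,150,60),(6,255,255),b)|mask(p,(174,150,60),(180,255,255),b)
k=big(m);(x,y),r=cv2.minEnclosingCircle(k);print(x,y,r,cv2.boundingRect(k),cv2.fitEllipse(k))
for z in(.086,.091):print(wplane((x,y),z,o))
E
```

```text
317.60638427734375 228.5 24.03156280517578 (294, 205, 48, 44) ((317.5967102050781, 227.16131591796875), (42.938568115234375, 47.1057243347168), 92.32682037353516)
[ 0.61975619 -0.08916089  0.086     ]
[ 0.62193954 -0.08902984  0.091     ]
```

>>> {"method": "jog_arm", "body": {"series": [[0.2,0.1,-1,0],[0,0,-1,0],[0,0,-0.5,0],[0,0,-0.3,0],[0,0,-0.2,0],[0,0,-0.2,0],[0,0,-0.2,0],[0,0,0,0]]}}

```text
clock: 2.95
tool_pos: [0.6224, -0.0884, 0.1697]
ee_rot: [[0.073, -0.997, -0.0], [-0.997, -0.073, -0.0], [-0.0, 0.0, -1.0]]
wrist_force: [0.1, 0.4, -0.5]
opening: 0.003
```

>>> {"method": "jog_arm", "body": {"series": [[-0.1,0,-0.2,0],[0,0,-0.2,0],[0,0,-0.2,0],[0,0,-0.2,0],[0,0,-0.2,0],[0,0,-0.2,0],[0,0,0,0]]}}

```text
clock: 3.53
tool_pos: [0.6215, -0.0885, 0.1578]
ee_rot: [[0.073, -0.997, -0.0], [-0.997, -0.073, -0.0], [0.0, 0.0, -1.0]]
wrist_force: [-1.5, 0.8, 3.0]
opening: -0.004
```

>>> {"method": "jog_arm", "body": {"series": [[0,0,-0.2,0],[0,0,-0.2,0],[0,0,-0.2,0],[0,0,-0.2,0],[0,0,-0.2,0],[0,0,0,0]]}}

```text
clock: 4.03
tool_pos: [0.6215, -0.0885, 0.1479]
ee_rot: [[0.073, -0.997, 0.0], [-0.997, -0.073, -0.0], [0.0, -0.0, -1.0]]
wrist_force: [-0.9, -0.0, 4.2]
opening: -0.002
```

Contact force is as described, rising from 3 to 4 N. I'll continue to the stop.

>>> {"method": "jog_arm", "body": {"series": [[0,0,-0.2,0],[0,0,-0.2,0],[0,0,-0.2,0],[0,0,-0.2,0],[0,0,0,0]]}}

```text
clock: 4.45
tool_pos: [0.6215, -0.0884, 0.1399]
ee_rot: [[0.073, -0.997, -0.0], [-0.997, -0.073, 0.0], [-0.0, 0.0, -1.0]]
wrist_force: [-0.7, -0.3, 5.2]
opening: 0.005
```

>>> {"method": "jog_arm", "body": {"series": [[0,0,-0.1,0],[0,0,-0.1,0],[0,0,-0.1,0],[0,0,0,0]]}}

```text
clock: 4.78
tool_pos: [0.6215, -0.0885, 0.1377]
ee_rot: [[0.072, -0.997, -0.0], [-0.997, -0.072, 0.0], [-0.0, 0.0, -1.0]]
wrist_force: [-2.2, -1.0, 8.5]
opening: 0.001
```

>>> {"method": "jog_arm", "body": {"series": [[0,0,-0.1,0],[0,0,0,0],[0,0,0,0]]}}

```text
clock: 5.03
tool_pos: [0.6215, -0.0885, 0.1376]
ee_rot: [[0.072, -0.997, -0.0], [-0.997, -0.072, 0.0], [-0.0, 0.0, -1.0]]
wrist_force: [-4.3, 0.6, 14.0]
opening: 0.0
```

The tool is against the firm stop: z did not change while the force rose to 14 N. Now I'll raise it straight up.

>>> {"method": "jog_arm", "body": {"series": [[0,0,0.5,0],[0,0,1,0],[0,0,1.5,0],[0,0,2,0],[0,0,2,0],[0,0,2,0],[0,0,1,0],[0,0,0,0]]}}

```text
clock: 5.7
tool_pos: [0.623, -0.0887, 0.2384]
ee_rot: [[0.073, -0.997, 0.005], [-0.997, -0.073, -0.0], [0.001, -0.005, -1.0]]
wrist_force: [-0.3, -0.8, -0.0]
opening: -0.002
```

```bash
python3 - <<'E'
from h import *
o=arm.get_obs();print(o['tool_pos'],o['wrist_force'])
p,d=arm.grab_frame('scene');np.save('pics/s2p.npy',p)
cv2.imwrite('pics/sc2.png',cv2.resize(p[170:300,220:400],None,fx=4,fy=4,interpolation=2)[:,:,::-1])
p,d=arm.grab_frame('wrist');cv2.imwrite('pics/wrist2.png',p[:,:,::-1])
import pickle;pickle.dump(o,open('o2.pkl','wb'))
E
```

```text
[ 0.62296441 -0.08865694  0.23836508] [-0.26717045 -0.78664913 -0.04909304]
```

View pics/sc2.png

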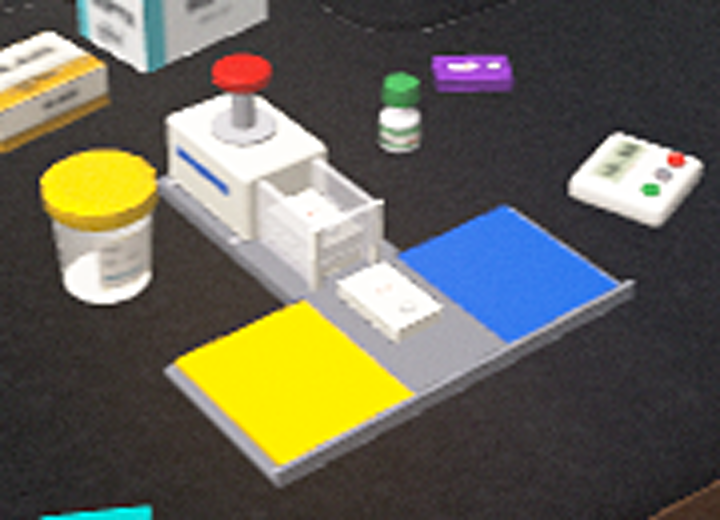

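View pics/wrist2.png

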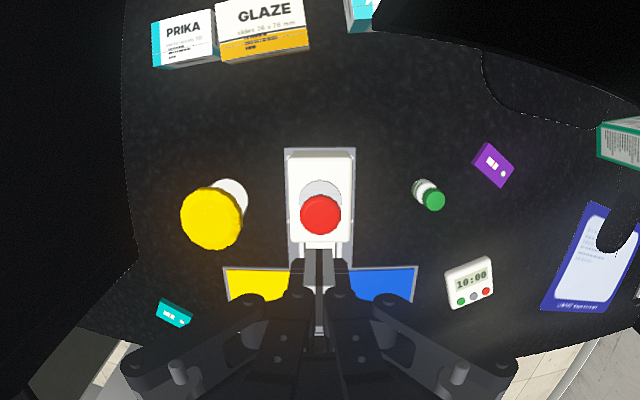

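One cassette is out on the grey strip, with its top-face corners in the crop at about (337,287), (383,263), (441,305) and (397,328). The plunger is up again. I'll measure the cassette.

```bash
python3 - <<'E'
from h import *
th=.0735;c,s=np.cos(th),np.sin(th);O=np.array([.5240,-.0965])
f=lambda w:np.array([[c,s],[-s,c]])@(w[:2]-O)
W=[plane('scene',(220+u/4,170+v/4),.018) for u,v in[(337,285),(383,263),(441,305),(397,330)]]
for w in W+[np.mean(W,0)]:print(w.round(4),f(w).round(4))
b=plane('scene',(345,221),.008);print(f(b))
for d in [(-.05,.06),(-.05,.045),(-.05,-.04)]:print(d,O+np.array([[c,-s],[s,c]])@d)
E
```

```text
[ 0.5064 -0.079   0.018 ] [-0.0163  0.0188]
[ 0.5088 -0.1091  0.018 ] [-0.0161 -0.0115]
[ 0.4646 -0.1146  0.018 ] [-0.0606 -0.0137]
[ 0.4606 -0.0848  0.018 ] [-0.0624  0.0163]
[ 0.4851 -0.0969  0.018 ] [-0.0388  0.0025]
[-0.00321403 -0.1056545 ]
(-0.05, 0.06) [ 0.46972897 -0.04033369]
(-0.05, 0.045) [ 0.47083047 -0.05529319]
(-0.05, -0.04) [ 0.47707235 -0.1400637 ]
```

>>> {"method": "jog_arm", "body": {"series": [[-1.2,0.4,0,0],[-2.5,0.8,0,0],[-3,0.9,0,0],[-3,0.9,0,0],[-2.6,0.8,-1,0],[-1.5,0.5,-1.5,0],[-0.5,0.1,-2,0],[0,0,-2,0]]}}

```text
clock: 6.47
tool_pos: [0.4753, -0.0438, 0.1695]
ee_rot: [[0.074, -0.997, -0.004], [-0.997, -0.074, 0.0], [-0.001, 0.004, -1.0]]
wrist_force: [0.7, -0.2, 0.0]
opening: -0.002
```

>>> {"method": "jog_arm", "body": {"series": [[0,0,-1.5,0],[0,0,-1.0,0],[0,0,0,0],[0,0,0,0]]}}

```text
clock: 6.8
tool_pos: [0.478, -0.0445, 0.145]
ee_rot: [[0.073, -0.997, -0.002], [-0.997, -0.073, -0.0], [-0.0, 0.002, -1.0]]
wrist_force: [0.3, -0.2, 0.3]
opening: 0.001
```

```bash
python3 - <<'E'
from h import *
o=arm.get_obs();print(o['clock'],o['tool_pos'],o['wrist_force'])
p,d=arm.grab_frame('scene')
cv2.imwrite('pics/sc3.png',cv2.resize(p[170:300,220:400],None,fx=4,fy=4,interpolation=2)[:,:,::-1])
p,d=arm.grab_frame('top');cv2.imwrite('pics/tc3.png',cv2.resize(p[140:280,240:420],None,fx=4,fy=4,interpolation=2)[:,:,::-1])
E
```

```text
6.8 [ 0.47795461 -0.0444936   0.14502469] [ 0.31236336 -0.2140383   0.26411529]
```

View pics/sc3.png

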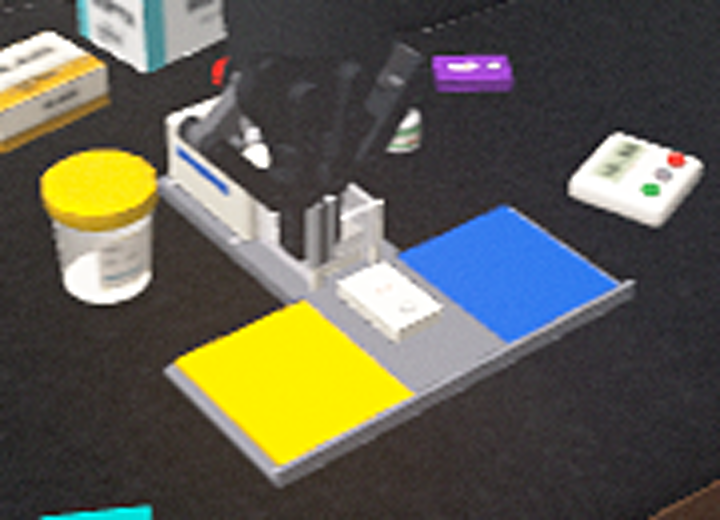

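View pics/tc3.png

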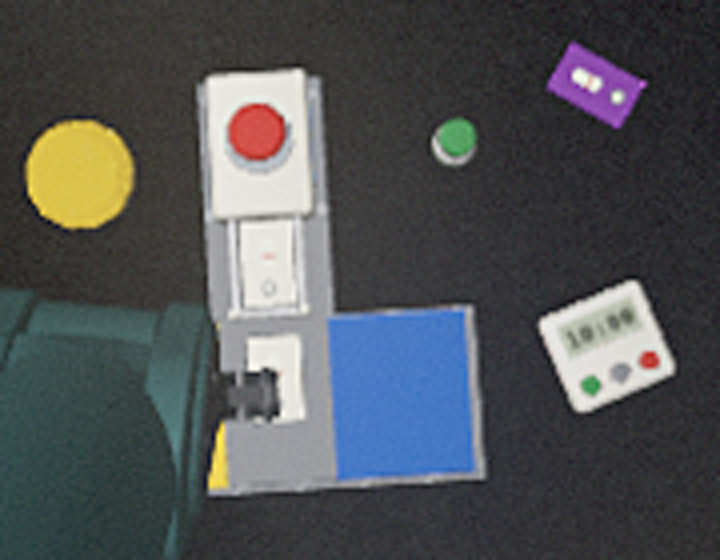

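```bash
python3 - <<'E'
from h import *
th=.0735;c,s=np.cos(th),np.sin(th);O=np.array([.5240,-.0965])
f=lambda w:np.array([[c,s],[-s,c]])@(w[:2]-O)
for u,v in[(247,337),(298,334),(304,420)]:
    w=plane('top',(240+u/4-.4,140+v/4-.4),.018);print(w.round(4),f(w).round(4))
print(f(arm.get_obs()['tool_pos']))
E
```

```text
[ 0.5124 -0.0839  0.018 ] [-0.0106  0.0134]
[ 0.5146 -0.1126  0.018 ] [-0.0105 -0.0153]
[ 0.4665 -0.1168  0.018 ] [-0.0588 -0.016 ]
[-0.04125767  0.05514087]
```

>>> {"method": "jog_arm", "body": {"series": [[0.3,0,-1.5,0],[0,0,-1.5,0],[0,0,-1.5,0],[0,0,-0.8,0],[0,0,-0.4,0],[0,0,-0.2,0],[0,0,-0.1,0],[0,0,0,0]]}}

```text
clock: 7.57
tool_pos: [0.4818, -0.0445, 0.0864]
ee_rot: [[0.073, -0.997, 0.001], [-0.997, -0.073, -0.0], [0.0, -0.001, -1.0]]
wrist_force: [-0.1, 0.1, 0.3]
opening: -0.003
```

>>> {"method": "jog_arm", "body": {"series": [[0,0,-0.1,0],[0,0,0,0],[0,-0.4,0,0],[0,-0.4,0,0],[0,-0.4,0,0],[0,-0.4,0,0],[0,-0.4,0,0],[0,-0.2,0,0]]}}

```text
clock: 8.23
tool_pos: [0.4814, -0.0675, 0.0849]
ee_rot: [[0.071, -0.997, -0.0], [-0.997, -0.071, -0.0], [0.0, 0.0, -1.0]]
wrist_force: [-0.4, -0.1, 0.3]
opening: 0.002
```

>>> {"method": "jog_arm", "body": {"series": [[0,-0.3,0,0],[0.1,-0.3,0,0],[0,-0.4,0,0],[0,-0.4,0,0],[0,-0.4,0,0],[0.1,-0.4,0,0],[0,0,0,0]]}}

```text
clock: 8.82
tool_pos: [0.4837, -0.0896, 0.0849]
ee_rot: [[0.071, -0.997, 0.0], [-0.997, -0.071, -0.001], [0.001, -0.0, -1.0]]
wrist_force: [0.8, 0.1, -0.0]
opening: -0.001
```

```bash
python3 - <<'E'
from h import *
o=arm.get_obs();print(o['clock'],o['tool_pos'],o['wrist_force'])
p,d=arm.grab_frame('scene')
cv2.imwrite('pics/sc4.png',cv2.resize(p[170:300,220:400],None,fx=4,fy=4,interpolation=2)[:,:,::-1])
E
```

```text
8.8167 [ 0.48367733 -0.08960281  0.08492261] [ 8.39708827e-01  1.03775439e-01 -3.64248530e-04]
```

View pics/sc4.png

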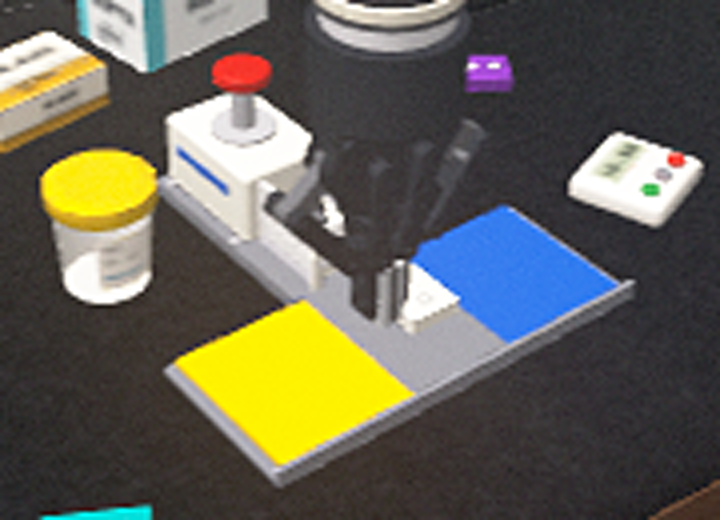

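The cassette is moving flat and square with the fingers. I'll keep pushing.

>>> {"method": "jog_arm", "body": {"series": [[0,-0.3,0,0],[0,-0.4,0,0],[0.1,-0.4,0,0],[0,-0.4,0,0],[0,-0.4,0,0],[0.1,-0.4,0,0],[0,-0.4,0,0],[0,-0.2,0,0]]}}

```text
clock: 9.53
tool_pos: [0.4856, -0.1183, 0.0849]
ee_rot: [[0.072, -0.997, 0.0], [-0.997, -0.072, -0.0], [0.0, -0.0, -1.0]]
wrist_force: [0.7, 0.2, 0.6]
opening: -0.003
```

>>> {"method": "jog_arm", "body": {"series": [[0,-0.3,0,0],[0,-0.4,0,0],[0.1,-0.4,0,0],[0,-0.4,0,0],[0,-0.3,0,0],[0,-0.2,0,0],[0,0,0,0]]}}

```text
clock: 10.12
tool_pos: [0.4865, -0.1381, 0.0849]
ee_rot: [[0.072, -0.997, 0.0], [-0.997, -0.072, -0.0], [0.0, -0.0, -1.0]]
wrist_force: [-0.9, 0.5, 0.9]
opening: -0.001
```

```bash
python3 - <<'E'
from h import *
o=arm.get_obs();print(o['clock'],o['tool_pos'],o['wrist_force'])
p,d=arm.grab_frame('scene')
cv2.imwrite('pics/sc5.png',cv2.resize(p[170:300,220:400],None,fx=4,fy=4,interpolation=2)[:,:,::-1])
p,d=arm.grab_frame('top');cv2.imwrite('pics/tc5.png',cv2.resize(p[140:280,240:420],None,fx=4,fy=4,interpolation=2)[:,:,::-1])
E
```

```text
10.1167 [ 0.48646911 -0.13813574  0.08490693] [-0.86836398  0.48141818  0.94862541]
```

View pics/sc5.png

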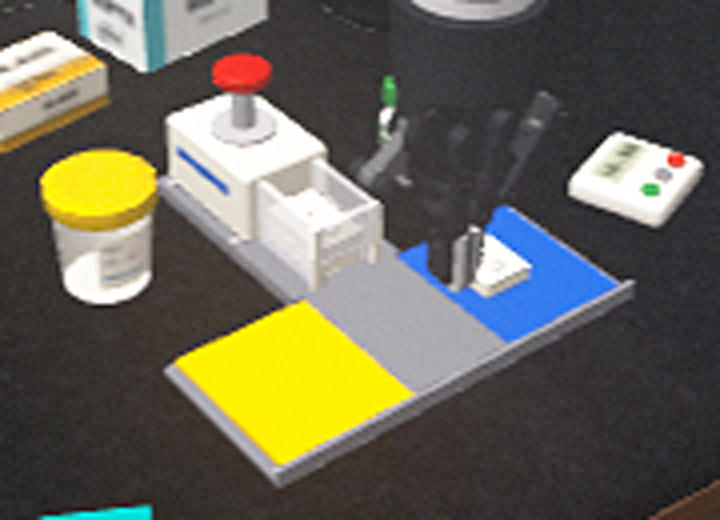

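View pics/tc5.png

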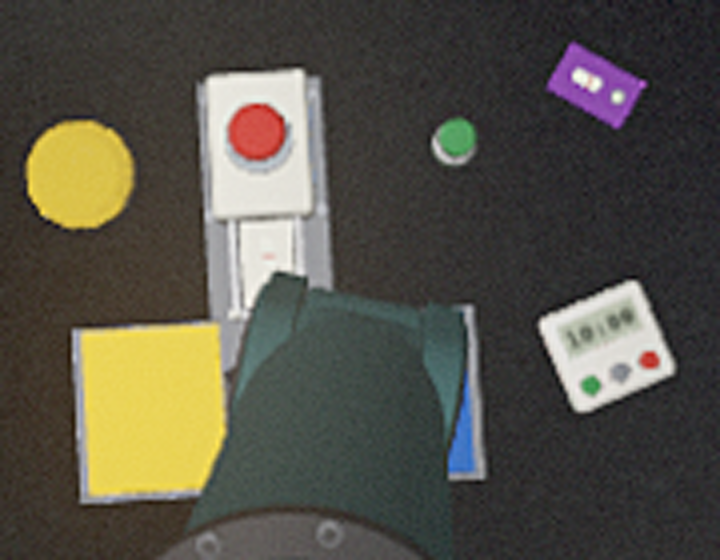

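The cassette is on the blue pad, with its right corner at about (530,270) in the scene crop. I'll back off sideways, rise, move clear and check.

>>> {"method": "jog_arm", "body": {"series": [[0,0.3,0,0],[0,0.6,0,0],[0,0.8,0,0],[0,0.5,0.5,0],[0,0,2,0],[0,0,3,0],[0,0,3,0],[0,0.5,3,0]]}}

```text
clock: 10.88
tool_pos: [0.486, -0.1101, 0.2012]
ee_rot: [[0.073, -0.997, -0.001], [-0.997, -0.073, -0.0], [0.0, 0.001, -1.0]]
wrist_force: [0.3, 0.5, 0.1]
opening: 0.005
```

>>> {"method": "jog_arm", "body": {"series": [[0,2,2,0],[0,3,1,0],[0,3.5,0,0],[0,3.5,0,0],[0,3.5,0,0],[0,2.5,0,0],[0,1,0,0],[0,0,0,0]]}}

```text
clock: 11.55
tool_pos: [0.486, 0.0833, 0.2301]
ee_rot: [[0.079, -0.997, 0.0], [-0.997, -0.079, 0.001], [-0.001, -0.0, -1.0]]
wrist_force: [-0.4, -1.3, -0.2]
opening: -0.002
```

```bash
python3 - <<'E'
from h import *
o=arm.get_obs();print(o['clock'],o['tool_pos'],o['wrist_force'])
p,d=arm.grab_frame('scene');np.save('pics/s6p.npy',p)
cv2.imwrite('pics/sc6.png',cv2.resize(p[170:300,220:400],None,fx=4,fy=4,interpolation=2)[:,:,::-1])
p,d=arm.grab_frame('top');np.save('pics/t6p.npy',p);cv2.imwrite('pics/tc6.png',cv2.resize(p[140:280,240:420],None,fx=4,fy=4,interpolation=2)[:,:,::-1])
E
```

```text
11.55 [0.48604601 0.08327458 0.23013942] [-0.41103436 -1.34700026 -0.19708628]
```

View pics/sc6.png

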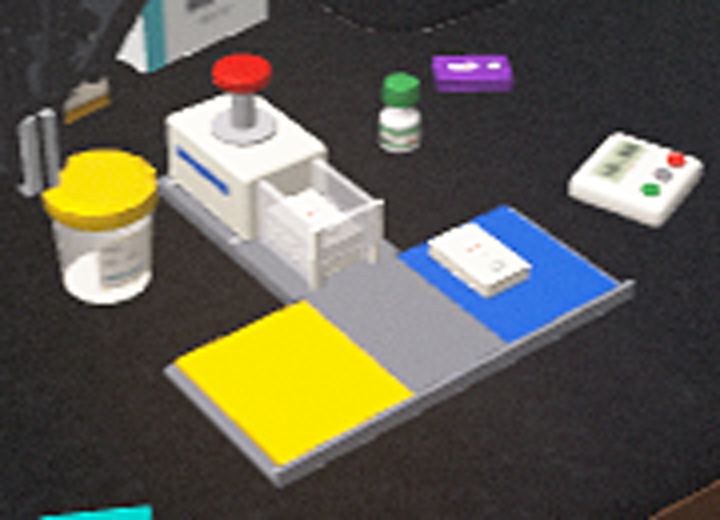

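View pics/tc6.png

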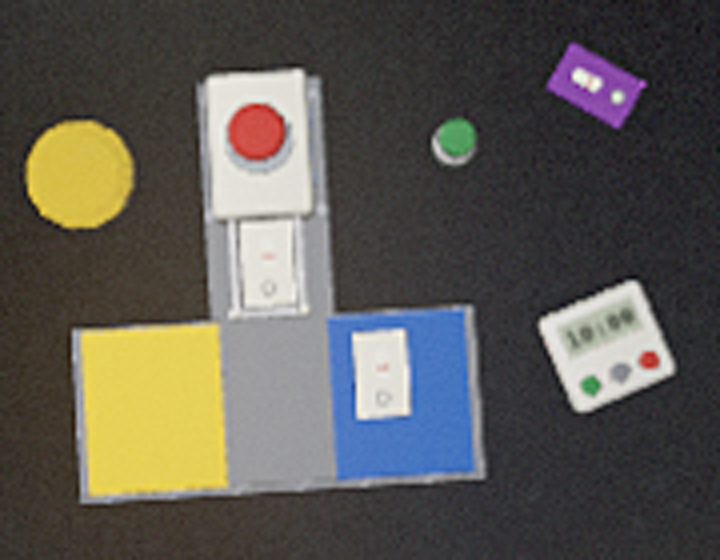

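The cassette lies at (352–410, 330–418) in the top crop, with blue visible on all sides. The plunger is up, and the cup, vial and timer have not moved. I'll run a final numeric check.

```bash
python3 - <<'E'
from h import *
th=.0735;c,s=np.cos(th),np.sin(th);O=np.array([.5240,-.0965])
R=np.array([[c,s],[-s,c]])
for n,f,b in(('top','t6p',(322,215,360,260)),('scene','s6p',(320,222,355,246))):
    p=np.load(f'pics/{f}.npy');m=mask(p,(0,0,150),(180,70,255),b)
    k=big(m);W=np.array([plane(n,x.astype(float),.018)[:2] for x in k[:,0]])
    D=(W-O)@R.T-[-.048,-.070];print(n,'pad frame x',D[:,0].min().round(4),D[:,0].max().round(4),'y',D[:,1].min().round(4),D[:,1].max().round(4))
E
```

```text
top pad frame x -0.012 0.0374 y -0.0068 0.0242
scene pad frame x -0.0203 0.0347 y -0.0031 0.0344
```

```bash
python3 -c "
from workcell import arm
print(arm.job_done(), arm.get_obs()['clock'])"
```

```text
the job is handed in; nothing more can be done
the job is handed in; nothing more can be done
```

I pressed the plunger once with shut fingertips, and one cassette slid out. I then pushed it sideways onto the blue pad, moved the arm clear and handed the job in at about 11.7 s. The hand-in gave no verdict.

- **Press:** The plunger reached its firm stop. The tool height stayed at 0.1376 m while the force rose to 14 N. I then let the plunger come back up.
- **Cassette position:** In the last top view it spans x from -12 to 37 mm and y from -7 to 24 mm on the pad, against pad limits of ±46 and ±39 mm. It lies flat, about 9 mm or more from every edge.
- **Rest of the scene:** In the last pictures the plunger is up and cassettes still show in the magazine. The cup, vial, timer and look-alikes have not visibly moved.

**Disagreements between measurements:**
- Heights measured from the two fixed cameras came out about 5 mm lower than the text. I used the text's heights, and contact with the plunger agreed with them.
- The scene camera put the cassette's edge up to 10 mm from where the top view did. Its mask includes the cassette's side face, which explains much of this. Even on those numbers the cassette is inside the pad, with at least 4.6 mm to spare.

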